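# Bring the work lamp from its dock to the engraver's vise

### The job

Lift the handlamp out of its charging dock and stand it upright on the round rubber mat, the whole of its base on the mat, turned so that its lens points straight at the ball vise beside the mat. Set it down gently, do not drop it or tip it over, let go, and leave the jar, the bur rack and the graver where they are.

Things in the scene. Friction and masses are not known exactly. Their poses are not given: they have to be found in the camera images.
- lamp: Loose handlamp, 0.3 to 0.6 kg: aluminium cylinder (68 mm across, 124 mm high to its flat cap) on a flat base 80 mm across, a grip bar above. A black barrel 54 mm across sticks out of one side, its lens 54 mm off the axis, 72 mm up. Origin: centre of the underside; x out through the lens, z up, y along the grip bar. It starts upright in the dock's collar, its underside 40 mm above the bench.
- lamp_grip (a point): Centre of the lamp's grip bar, on the lamp's axis 172 mm above its base. The black bar is level and runs along the lamp's y: 80 mm long, 18 mm thick (along x), 16 mm high. Under it is a free gap of 40 mm down to the cap, between two posts whose inner faces are 56 mm apart. Axes as lamp.
- dock: Fixed charging dock: grey block 130 x 130 mm, 40 mm high, with a round black collar on top (inner diameter 92 mm, 12 mm high, so its rim is 52 mm above the bench) in which the lamp stands loosely. Origin: centre of the underside, on the bench.
- mat: Fixed round black rubber mat lying on the bench, 130 mm in diameter, 6 mm thick. Origin: centre of the underside, on the bench. The way its x points says nothing the job needs.
- vise: Fixed engraver's ball vise: steel ball 110 mm in diameter seated in a black rubber ring 124 mm in diameter, two jaws with a small brass plate on top, 124 mm high in all. It stands 175 to 205 mm from the mat's centre, on the side away from the robot. Origin: centre of the underside, on the bench.
- jar: Loose small jar with a cap, 52 mm in diameter, 70 mm high, beyond the dock. Not to be disturbed. Origin: centre of the underside.
- rack: Loose round tiered rack of burs, 84 mm in diameter, 119 mm high, beyond the dock. Not to be disturbed. Origin: centre of the underside.
- graver: Loose graver (engraving tool) lying on the bench between dock and mat, 140 mm long, wooden handle 24 mm thick. Not to be disturbed. Origin: near its middle, on the bench; x points from the handle to the tip.
Things that resemble listed ones, but are neither listed nor needed, are in the scene too. Several things have the shape of the lamp; the one meant has the colours described above.

How it is judged (in metres and radians):
On the way:
1. the lamp is lifted clear of the dock's collar (z of lamp in the frame of dock above 0.06 m), for 0.1 s.
At the end, for the whole second after the job is handed in: The lamp stands at rest and upright on the mat, its whole base on it (axis within 25 mm of the mat's centre, tilt under 0.1 rad), and the line straight out through its lens passes within 50 mm of the vise's upright axis, the vise being in front of the lens, so that it meets the ball (horizontal distance between lamp and mat below 0.025 m and z of lamp in the frame of mat between 0.003 and 0.01 m and angle between lamp's own z axis and vertical below 0.1 rad and x of vise in the frame of lamp above 0.05 m and y of vise in the frame of lamp between -0.05 and 0.05 m and linear speed of lamp below 0.03 m/s); the robot touches nothing.
It fails at once if the lamp is dropped (faster than 0.4 m/s with its base within 26 mm of the bench top) (z of lamp in the frame of mat below 0.026 m and linear speed of lamp above 0.4 m/s).
It fails at once if the lamp is tipped over (more than 0.8 rad) (angle between lamp's own z axis and vertical above 0.8 rad).
It fails at once if the jar is moved more than 30 mm (distance of jar from where it was at the start of the episode above 0.03 m).
It fails at once if the bur rack is moved more than 30 mm (distance of rack from where it was at the start of the episode above 0.03 m).
It fails at once if the graver is moved more than 30 mm (distance of graver from where it was at the start of the episode above 0.03 m).
It also fails if it takes over 43 s, if anything falls off the work surface, if the arm or the gripper's body presses on something with over 40 N, if the wrist force passes 120 N, or if a joint passes its speed limit or range.

### The arm

A 6-joint arm with a two-finger parallel gripper is mounted at the origin on the work surface. World frame = base frame: x ahead of the robot, y to its left, z up, the work surface at z = 0. Lengths are in m, angles in degrees, forces in N, time in s.
With the tool pointing down it reaches from about 0.3 to 0.85 m from the base axis. Payload 5.4 kg.
Tool frame: the origin (TCP) lies at the very end of the fingers, on their centre line; the grasp point (between the pads) lies arm.grip_depth behind it (arm.grip_depth is the distance from the TCP to the grasp point, in m); z points along the fingers, y is the direction in which the jaws open and shut (so a half turn about z gives the same grasp; the last joint's range is limited). The gripper opens to 85 mm and grips with 20 to 120 N. Pads are 22 mm wide; open, the fingers measure 114 mm over their backs; the gripper's body (76 mm by 85 mm) begins 54 mm behind the grasp point. The pads swing forward as they close: fully open they stand 13 mm farther back than shut.
Start: joints at [50.988, 9.076, 91.501, -0, 79.423, -12.038], TCP at [0.261, 0.512, 0.208] pointing down, gripper open.
Joint ranges: [-166.64, 166.64], [-54.1, 131.32], [10.49, 154.53], [-73.88, 253.88], [9.74, 151.15], [-171.62, 171.62]. Speed limits (degrees/s): [147.25, 147.25, 180, 180, 180, 180].

### API

Orientations are given as [roll, pitch, yaw] about the fixed x, y, z axes, in that order (R = Rz(yaw) Ry(pitch) Rx(roll)).
In Python, from bench import arm gives the robot as it stands. The module is installed in compiled form; this text tells all that it offers.
- The arm moves only by the shell command python3 -m crank 'ROWS' [OPENING]. ROWS is JSON, a list of rows, each an object with "dp": the shift along the tool's x, y, z in m, a list of three; "delta_rot": the turn, a rotation vector about the tool's x, y, z in rad, a list of three. In form: [{"dp": [tx, ty, tz], "delta_rot": [ax, ay, az]}, ...]. A call has 1 to 20 rows; each row is the pose to reach, as a shift and turn from the pose commanded when the call began, along the tool's axes at that moment; what a row does not reach only later rows make up. A row lasts 1/8 s, in which the tool goes at most 62.5 mm and 10.7 degrees, less where a joint would pass 70% of its speed; a pose out of reach is approached as far as the arm can. A call with a gripper value outside its range is refused whole. OPENING is the finger opening in m, from 0 to 0.0854, set as the call begins (- or left out, the last holds). The fingers move at their own pace and stop on an object; the grip force is fixed at half the most. Time passes only in rows, so rows that repeat a pose let the fingers close. It gives the time, the measured TCP pose, the force and the opening at its end, in the units of the state.
- arm.state(): the state, without advancing time (a new reading comes with each control period).
- arm.get_image(name): name is "side" or "top"; returns the picture (420x560x3 uint8, red, green, blue); there is no depth.
- arm.camera_params(name): a dict with "K" (3x3 intrinsics, pixels), "D" ([k1, k2, p1, p2, k3] as OpenCV has them; the pictures are not rectified), "R" (3x3) and "t" (3): a world point X has camera coordinates R X + t. Camera axes: x right, y down, z forward; pixel columns grow to the right and rows downward; lengths in m; the calibration is good to about 2 mm. A picture is of the moment at which its call begins. camera_params takes no time and is no camera call.
- arm.close_job(): hands the job in, once; it reports no verdict.
The state is a dict: "time": time; "q": joint angles; "joint_vel": joint speeds; "joint_efforts": joint torques, N m; "tcp_pos": TCP position; "tcp_rot": TCP orientation; "force": force on the tool from outside, world axes, zero at the start; "moment": the same for the moment, N m; "gripper_width": opening from 0.0 (shut) to 1.0 (fully open).
Only numpy, scipy, OpenCV 4.12 (cv2) and the standard library are available. Lean on these libraries where they do the work, as an engineer would, in place of code of your own. Each camera call takes 0.05 s, during which the arm holds its last target.

## Working session

There is one attempt and no reset: what is moved stays moved. The work goes in short steps, Python scripts to look and compute and a shell command to move; the robot and the scene stay as the last step left them, time stands still between calls to the robot, and variables do not carry over. Pictures are saved under pics/ and viewed, and the job is handed in when it is done.

```bash
mkdir -p pics
python3 - <<'E'
from bench import arm
import cv2
print(arm.state()); print(arm.grip_depth)
for n in("side","top"):
    cv2.imwrite(f"pics/{n}0.png",arm.get_image(n)[:,:,::-1]); p=arm.camera_params(n); print(n,p)
E
```

```text
{'time': 0.0, 'q': array([ 5.09875691e+01,  9.11307634e+00,  9.15719466e+01, -1.17862145e-03,
        7.94222778e+01, -1.20373073e+01]), 'joint_vel': array([-0.02031992, -0.00232984,  0.0859331 , -0.02049088,  0.0008231 ,
        0.06053293]), 'joint_efforts': array([ 6.46805875e-04, -3.95990396e+01, -3.31435239e+01, -1.20940699e-04,
        8.11748556e-03,  2.07223815e-05]), 'tcp_pos': array([0.26043222, 0.51192579, 0.20731474]), 'tcp_rot': array([-1.79894817e+02, -2.12446757e-02,  1.53025074e+02]), 'force': array([-0.77724778, -0.06820001, -0.6021556 ]), 'moment': array([0.00550772, 0.01400156, 0.0087419 ]), 'gripper_width': 1.0001229232488493}
0.0187
side {'K': array([[541.31728505,   0.        , 276.63305007],
       [  0.        , 541.31728505, 216.48154362],
       [  0.        ,   0.        ,   1.        ]]), 'D': array([-0.11662963,  0.        ,  0.        ,  0.        ,  0.        ]), 'R': array([[ 0.9520546 , -0.30586875, -0.00602883],
       [-0.1908498 , -0.57841125, -0.79310579],
       [ 0.23909914,  0.75623061, -0.60905408]]), 't': array([-0.52379978,  0.20697098,  1.22029647])}
top {'K': array([[446.77398381,   0.        , 276.05268599],
       [  0.        , 446.77398381, 205.52474496],
       [  0.        ,   0.        ,   1.        ]]), 'D': array([-0.07618222,  0.        ,  0.        ,  0.        ,  0.        ]), 'R': array([[ 5.33629603e-02, -9.98575049e-01, -5.14792964e-04],
       [-9.78325297e-01, -5.21775238e-02, -2.00392416e-01],
       [ 2.00080006e-01,  1.11971675e-02, -9.79715579e-01]]), 't': array([-0.0680332 ,  0.59048736,  1.22598395])}
```

View pics/side0.png

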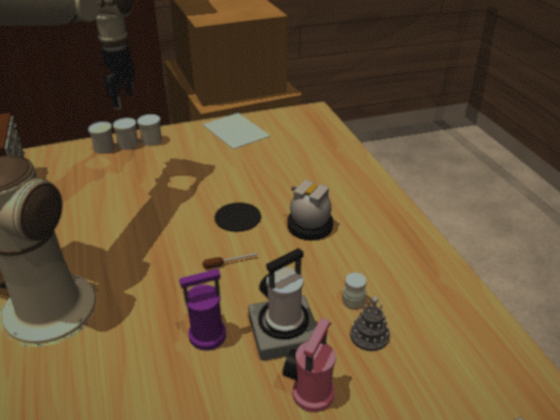

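View pics/top0.png

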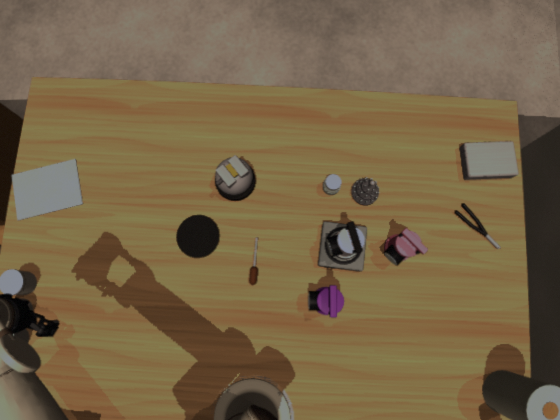

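Three things are lamp-shaped: purple (side 205,310; top 327,300), silver in the dock (side 285,300; top 347,242) and pink (side 313,370; top 405,247). The silver one fits, with its aluminium body and black grip bar and barrel, standing in the collar of the grey block. I'll confirm it in an enlarged crop.

```bash
cat > h.py <<'E'
import numpy as np,cv2
from bench import arm
def ray(n,uv):
    p=arm.camera_params(n)
    x=cv2.undistortPoints(np.array([[uv]],float),p["K"],p["D"])[0,0]
    d=p["R"].T@np.array([x[0],x[1],1.]); o=-p["R"].T@p["t"]; return o,d/np.linalg.norm(d)
def onz(n,uv,z):
    o,d=ray(n,uv); return o+d*(z-o[2])/d[2]
def proj(n,X):
    p=arm.camera_params(n); return cv2.projectPoints(np.array(X,float).reshape(-1,3),cv2.Rodrigues(p["R"])[0],p["t"],p["K"],p["D"])[0][:,0]
def tri(uvs,uvt):
    a,d=ray("side",uvs); b,e=ray("top",uvt)
    s=np.linalg.lstsq(np.c_[d,-e],b-a,rcond=None)[0]; P=a+d*s[0];Q=b+e*s[1]; return (P+Q)/2,np.linalg.norm(P-Q)
E
python3 - <<'E'
import cv2,numpy as np
a=cv2.imread("pics/side0.png")[240:370,220:340]; b=cv2.imread("pics/top0.png")[205:285,305:385]
f=lambda i,s:cv2.resize(i,None,fx=s,fy=s,interpolation=cv2.INTER_CUBIC)
a=f(a,4);b=f(b,4)
c=np.zeros((520,800,3),np.uint8);c[:,:480]=a;c[:320,480:800]=b
cv2.imwrite("pics/crop0.png",np.clip(c*1.5,0,255).astype(np.uint8))
E
```

```text
(no output)
```

View pics/crop0.png

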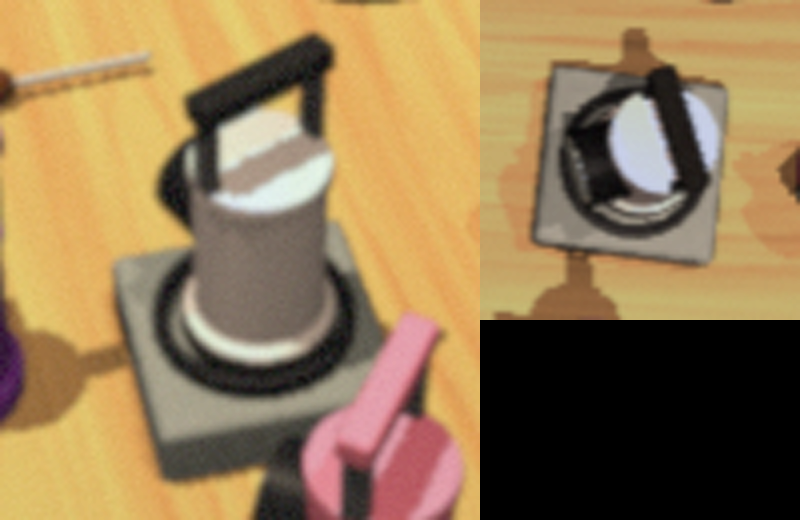

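The crop confirms the silver lamp: aluminium body, black bar and barrel, standing in the dock's collar. Its barrel points left in the top view, roughly world +y. Next I'll measure.

Run:
```python
from h import *
T=cv2.imread("pics/top0.png");S=cv2.imread("pics/side0.png")
# bar in top & side views: dark pixels, tight windows
def cc(img,box,thr):
    x0,y0,x1,y1=box; g=img[y0:y1,x0:x1].max(2)<thr
    n,l,st,ce=cv2.connectedComponentsWithStats(g.astype(np.uint8))
    return [(st[i,:].tolist(),(ce[i]+[x0,y0]).round(1).tolist()) for i in range(1,n) if st[i,4]>25]
print("mat top",cc(T,(165,205,230,265),50)); print("mat side",cc(S,(205,195,270,238),50))
for n,im,b in(("top",T,(165,205,230,265)),("side",S,(205,195,270,238))):
    x0,y0,x1,y1=b; g=(im[y0:y1,x0:x1].max(2)<60).astype(np.uint8)
    c=max(cv2.findContours(g,0,1)[0],key=cv2.contourArea); pts=np.array([onz(n,p,0.006)[:2] for p in (c[:,0]+[x0,y0])])
    (cx,cy),r=cv2.minEnclosingCircle(pts.astype(np.float32)); print(n,"mat",cx,cy,r,pts.min(0)/2+pts.max(0)/2)
print("bar ends top")
A=onz("top",(350.5,223.5),.22);B=onz("top",(358,251.5),.22);print(A,B,np.linalg.norm(A-B),(A+B)/2)
A=onz("side",(270,265),.22);B=onz("side",(300,250),.22);print(A,B,np.linalg.norm(A-B),(A+B)/2)
sc=lambda u,v:(u/4+220,v/4+240)
tc=lambda u,v:((u-480)/4+305,v/4+205)
for e in((196,108),(322,48)):print("side",onz("side",sc(*e),.212))
for e in((661,74),(693,186)):print("top",onz("top",tc(*e),.22))
# dock corners top (z=.04)
q=[onz("top",tc(*e),.04)[:2] for e in((553,64),(727,87),(713,264),(534,243))];print("dock",np.mean(q,0),[np.linalg.norm(q[i]-q[i-1]).round(3) for i in range(4)])
V=T[150:205,205:265];V2=S[175:245,280:340]
f=lambda i,s:cv2.resize(i,None,fx=s,fy=s,interpolation=cv2.INTER_CUBIC)
c=np.zeros((500,800,3),np.uint8);c[:330,:360]=f(V,6);c[:420,400:760]=f(V2,6);cv2.imwrite("pics/vise.png",np.clip(c*1.6,0,255).astype(np.uint8))
```

```text
mat top [([12, 10, 42, 42, 1398], [197.6, 235.8])]
mat side [([11, 9, 44, 27, 961], [237.4, 216.9])]
top mat 0.5007840991020203 0.19199034571647644 0.06404932588338852 [0.50027738 0.19226365]
side mat 0.4974845349788666 0.18612328171730042 0.06288024038076401 [0.49724164 0.18606761]
bar ends top
[ 0.52470681 -0.22633221  0.22      ] [ 0.4556723  -0.24642036  0.22      ] 0.07189782999686255 [ 0.49018955 -0.23637628  0.22      ]
[ 0.45797694 -0.25098398  0.22      ] [ 0.52531396 -0.22847756  0.22      ] 0.07099868893790237 [ 0.49164545 -0.23973077  0.22      ]
side [ 0.457031   -0.24734349  0.212     ]
side [ 0.52750464 -0.2257291   0.212     ]
top [ 0.52467407 -0.22570634  0.22      ]
top [ 0.45570355 -0.24703966  0.22      ]
dock [ 0.48910655 -0.2347927 ] [np.float64(0.13), np.float64(0.127), np.float64(0.128), np.float64(0.128)]
```

View pics/vise.png

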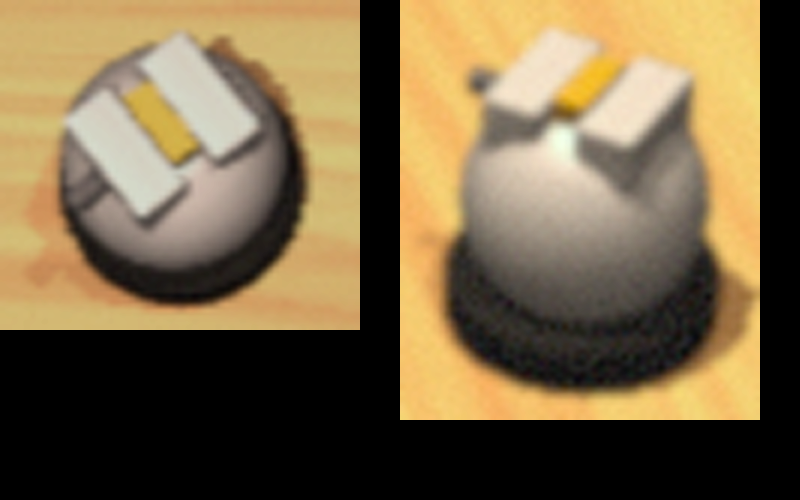

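Run:
```python
from h import *
P,e=tri((311.3,189.2),(232.,170.3));print("vise brass",P,e)
S=cv2.imread("pics/side0.png")
# ball silhouette extremes in side: centre ~ ball z=.055+
print("ball side",onz("side",(280+(585-400)/6,175+205/6),.065))
print("ring top-view bottom circle", onz("top",(205+184/6,150+180/6),.02))
m=np.array([.499,.189]);v=P[:2]-m;print("dist",np.linalg.norm(v),"bearing",np.degrees(np.arctan2(v[1],v[0])))
# graver extent & heights, jar, rack
for n,px in(("graver handle",(253,282)),("graver tip",(257,238))):print(n,onz("top",px,.01))
print("jar",onz("top",(333,183),.07),"rack",onz("top",(366,190),.06))
print("pink",onz("top",(410,242),.18),"purple",onz("top",(333,301),.18))
# tool
s=arm.state();from scipy.spatial.transform import Rotation as R
print(R.from_euler("xyz",s["tcp_rot"],degrees=True).as_matrix().round(3))
```

```text
vise brass [0.67365839 0.09097761 0.12032773] 0.001571269786818633
ball side [0.66953217 0.08054761 0.065     ]
ring top-view bottom circle [0.67314492 0.08942732 0.02      ]
dist 0.2002846489984107 bearing -29.30216304974016
graver handle [0.37404736 0.01873737 0.01      ]
graver tip [0.50281944 0.01500715 0.01      ]
jar [ 0.66624852 -0.19726973  0.07      ] rack [ 0.65314732 -0.29510007  0.06      ]
pink [ 0.49123812 -0.38790025  0.18      ] purple [ 0.33251149 -0.19333106  0.18      ]
[[-0.891  0.454 -0.001]
 [ 0.454  0.891 -0.001]
 [ 0.    -0.002 -1.   ]]
```

Estimates: lamp at (0.491, -0.237) with yaw about 107°; mat at (0.499, 0.189); vise at (0.673, 0.090), bearing about -29.5° from the mat. First move is to rise, then travel above the lamp while turning +44°.

```bash
python3 -m crank '[{"dp":[0,0,-0.05],"delta_rot":[0,0,0]},{"dp":[-0.02,-0.02,-0.095],"delta_rot":[0,0,0]},{"dp":[-0.05,-0.05,-0.095],"delta_rot":[0,0,-0.07]},{"dp":[-0.085,-0.087,-0.095],"delta_rot":[0,0,-0.12]},{"dp":[-0.12,-0.124,-0.095],"delta_rot":[0,0,-0.17]},{"dp":[-0.155,-0.16,-0.095],"delta_rot":[0,0,-0.22]},{"dp":[-0.19,-0.196,-0.095],"delta_rot":[0,0,-0.27]},{"dp":[-0.225,-0.232,-0.095],"delta_rot":[0,0,-0.32]},{"dp":[-0.26,-0.268,-0.095],"delta_rot":[0,0,-0.37]},{"dp":[-0.295,-0.304,-0.095],"delta_rot":[0,0,-0.42]},{"dp":[-0.33,-0.34,-0.095],"delta_rot":[0,0,-0.47]},{"dp":[-0.365,-0.376,-0.095],"delta_rot":[0,0,-0.52]},{"dp":[-0.4,-0.412,-0.095],"delta_rot":[0,0,-0.57]},{"dp":[-0.435,-0.448,-0.095],"delta_rot":[0,0,-0.62]},{"dp":[-0.47,-0.484,-0.095],"delta_rot":[0,0,-0.67]},{"dp":[-0.505,-0.52,-0.095],"delta_rot":[0,0,-0.72]},{"dp":[-0.53,-0.546,-0.095],"delta_rot":[0,0,-0.768]},{"dp":[-0.5455,-0.5627,-0.095],"delta_rot":[0,0,-0.768]},{"dp":[-0.5455,-0.5627,-0.095],"delta_rot":[0,0,-0.768]},{"dp":[-0.5455,-0.5627,-0.095],"delta_rot":[0,0,-0.768]}]' 0.0854
python3 - <<'E'
from h import *
s=arm.state();print(s["tcp_pos"],s["tcp_rot"],s["q"])
for n in("side","top"):cv2.imwrite(f"pics/{n}1.png",arm.get_image(n)[:,:,::-1])
a=cv2.imread("pics/side1.png")[200:350,200:400];b=cv2.imread("pics/top1.png")[180:300,280:440]
c=np.zeros((600,800,3),np.uint8);c[:,:]=cv2.resize(a,(800,600));cv2.imwrite("pics/c1.png",c)
E
```

```text
time: 2.6
tcp_pos: [0.4915, -0.2356, 0.303]
tcp_rot: [179.9, -0.0, -162.9]
force: [0.5, 0.8, -1.3]
gripper_width: 0.999
[ 0.49151852 -0.23564991  0.30303413] [ 1.79946173e+02 -1.67811444e-02 -1.62948514e+02] [-3.83318635e+01  1.98240358e+00  8.84962829e+01  1.67685133e-02
  8.95751451e+01 -1.45383474e+02]
```

View pics/c1.png

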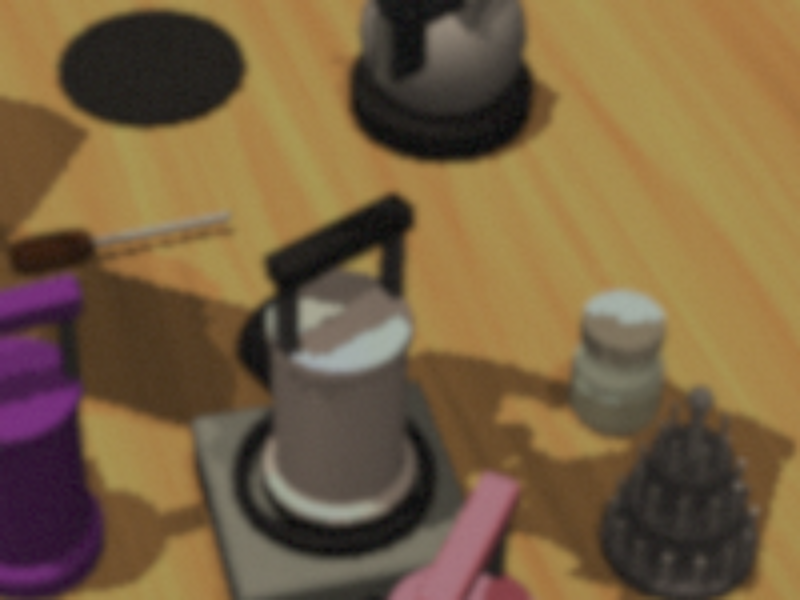

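The gripper hangs over the bar (the fingers' lower end shows near side pixel 302,212), and the lamp and its neighbours are undisturbed. I'll descend 110 mm astride the bar, stop, and check before closing.

```bash
python3 -m crank '[{"dp":[0,-0.001,0.02],"delta_rot":[0,0,0]},{"dp":[0,-0.001,0.045],"delta_rot":[0,0,0]},{"dp":[0,-0.001,0.07],"delta_rot":[0,0,0]},{"dp":[0,-0.001,0.09],"delta_rot":[0,0,0]},{"dp":[0,-0.001,0.102],"delta_rot":[0,0,0]},{"dp":[0,-0.001,0.110],"delta_rot":[0,0,0]},{"dp":[0,-0.001,0.110],"delta_rot":[0,0,0]},{"dp":[0,-0.001,0.110],"delta_rot":[0,0,0]}]'
python3 - <<'E'
from h import *
cv2.imwrite("pics/side2.png",arm.get_image("side")[:,:,::-1])
a=cv2.imread("pics/side2.png")[200:350,200:400]
cv2.imwrite("pics/c2.png",cv2.resize(a,(800,600)))
E
```

```text
time: 3.7
tcp_pos: [0.4925, -0.2377, 0.1942]
tcp_rot: [-179.9, 0.0, -163.0]
force: [0.2, 0.6, -0.7]
gripper_width: 0.998
```

View pics/c2.png

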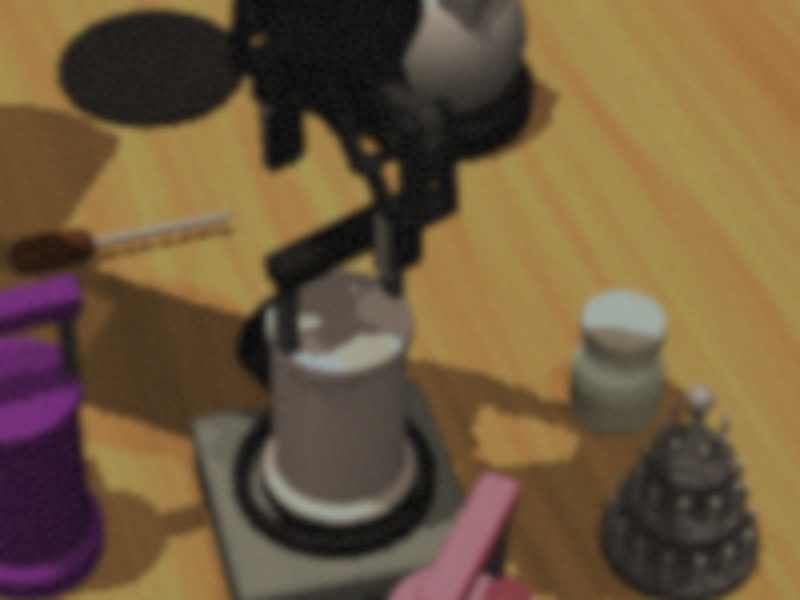

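Run:
```python
from h import *
t=np.array([.4925,-.2377,0]);y=np.array([-.293,.956,0]);x=np.array([.956,.293,0])
for z in(.194,.207,.212):
  for k in(-.05,0,.05):print(z,k,((proj("side",t+y*k+[0,0,z])[0]-[200,200])*4).round())
print("bar ends z.212",[((proj("side",t+x*k+[0,0,.212])[0]-[200,200])*4).round() for k in(-.04,.04)])
```

```text
0.194 -0.05 [403. 326.]
0.194 0 [341. 267.]
0.194 0.05 [282. 211.]
0.207 -0.05 [404. 306.]
0.207 0 [341. 247.]
0.207 0.05 [282. 191.]
0.212 -0.05 [404. 298.]
0.212 0 [341. 239.]
0.212 0.05 [282. 183.]
bar ends z.212 [array([272., 272.]), array([408., 207.])]
```

Run:
```python
import cv2,numpy as np
a=cv2.imread("pics/side2.png")[195:295,250:330]
a=cv2.resize(a,(480,600),interpolation=cv2.INTER_CUBIC);a=(255*(a/255.)**.45).astype(np.uint8)
cv2.imwrite("pics/c2b.png",a)
```

```text
(no output)
```

View pics/c2b.png

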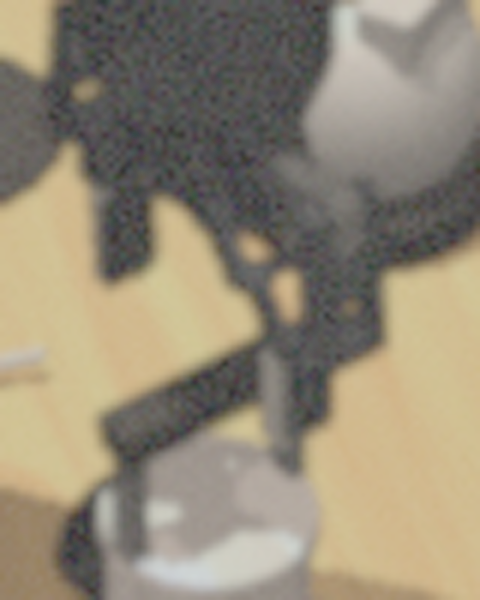

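Here the fingertips appear higher than I expected (left tip near side pixel 270,241; right near 302,266). I'll close partly to 45 mm, with no contact, so the tips swing forward, then look again.

```bash
python3 -m crank '[{"dp":[0,0,0],"delta_rot":[0,0,0]},{"dp":[0,0,0],"delta_rot":[0,0,0]},{"dp":[0,0,0],"delta_rot":[0,0,0]},{"dp":[0,0,0],"delta_rot":[0,0,0]}]' 0.045
python3 - <<'E'
from h import *
out=[]
for n in("side","top"):
    im=arm.get_image(n)[:,:,::-1];cv2.imwrite(f"pics/{n}3.png",im)
    a=im[195:295,250:330] if n=="side" else im[190:290,300:380]
    a=cv2.resize(a,(400,500),interpolation=cv2.INTER_CUBIC);out.append((255*(a/255.)**.45).astype(np.uint8))
cv2.imwrite("pics/c3.png",np.hstack(out))
t=np.array([.4925,-.2377,0]);y=np.array([-.293,.956,0])
for z in(.194,.2,.22):
  for k in(-.03,.03):print(z,k,((proj("side",t+y*k+[0,0,z])[0]-[250,195])*5).round())
E
```

```text
time: 4.25
tcp_pos: [0.492, -0.2375, 0.1933]
tcp_rot: [180.0, -0.0, -163.0]
force: [-0.1, -1.1, -0.2]
gripper_width: 0.526
0.194 -0.03 [223. 403.]
0.194 0.03 [132. 316.]
0.2 -0.03 [223. 391.]
0.2 0.03 [132. 304.]
0.22 -0.03 [224. 352.]
0.22 0.03 [131. 266.]
```

View pics/c3.png

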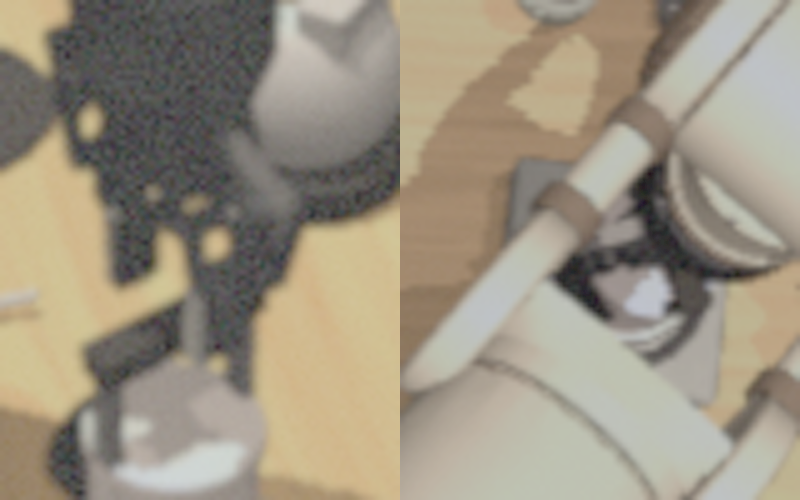

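At 45 mm the tips (about side pixels 290,268 and 276,252) sit around z = 0.207, so the bar is between the pads but only near their ends. I'll lower 8 mm, which is still 21 mm above the cap, and then close.

```bash
python3 -m crank '[{"dp":[0,0,0.004],"delta_rot":[0,0,0]},{"dp":[0,0,0.008],"delta_rot":[0,0,0]},{"dp":[0,0,0.008],"delta_rot":[0,0,0]}]' && python3 -m crank '[{"dp":[0,0,0],"delta_rot":[0,0,0]},{"dp":[0,0,0],"delta_rot":[0,0,0]},{"dp":[0,0,0],"delta_rot":[0,0,0]},{"dp":[0,0,0],"delta_rot":[0,0,0]},{"dp":[0,0,0],"delta_rot":[0,0,0]},{"dp":[0,0,0],"delta_rot":[0,0,0]},{"dp":[0,0,0],"delta_rot":[0,0,0]},{"dp":[0,0,0],"delta_rot":[0,0,0]}]' 0.0
python3 - <<'E'
from h import *
im=arm.get_image("side")[:,:,::-1]
a=cv2.resize(im[195:345,230:350],(480,600),interpolation=cv2.INTER_CUBIC);cv2.imwrite("pics/c4.png",(255*(a/255.)**.45).astype(np.uint8))
E
```

```text
time: 4.72
tcp_pos: [0.4917, -0.2372, 0.1846]
tcp_rot: [179.9, -0.0, -163.0]
force: [-0.3, 0.8, 0.4]
gripper_width: 0.526
time: 5.72
tcp_pos: [0.4923, -0.2375, 0.1856]
tcp_rot: [-180.0, 0.0, -163.0]
force: [0.8, 1.3, 4.2]
gripper_width: 0.191
```

View pics/c4.png

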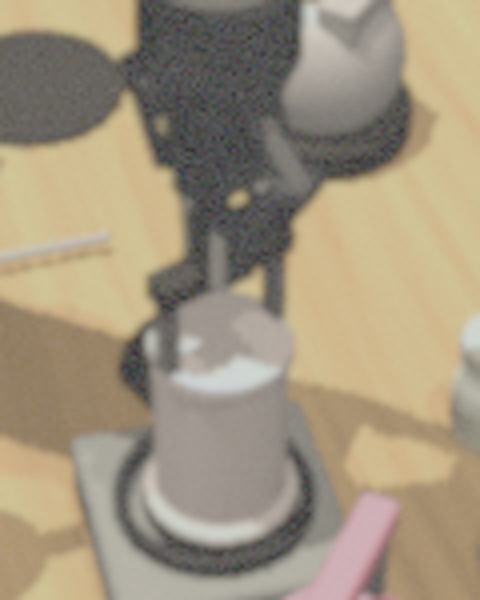

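The fingers stopped at about 16 mm on the bar. Next is a slow 100 mm lift.

```bash
python3 -m crank '[{"dp":[0,0,-0.004],"delta_rot":[0,0,0]},{"dp":[0,0,-0.012],"delta_rot":[0,0,0]},{"dp":[0,0,-0.022],"delta_rot":[0,0,0]},{"dp":[0,0,-0.034],"delta_rot":[0,0,0]},{"dp":[0,0,-0.046],"delta_rot":[0,0,0]},{"dp":[0,0,-0.058],"delta_rot":[0,0,0]},{"dp":[0,0,-0.07],"delta_rot":[0,0,0]},{"dp":[0,0,-0.082],"delta_rot":[0,0,0]},{"dp":[0,0,-0.092],"delta_rot":[0,0,0]},{"dp":[0,0,-0.098],"delta_rot":[0,0,0]},{"dp":[0,0,-0.1],"delta_rot":[0,0,0]},{"dp":[0,0,-0.1],"delta_rot":[0,0,0]}]'
python3 - <<'E'
from h import *
print(arm.state()["force"])
im=arm.get_image("side")[:,:,::-1]
a=cv2.resize(im[145:345,200:360],(480,600),interpolation=cv2.INTER_CUBIC);cv2.imwrite("pics/c5.png",(255*(a/255.)**.45).astype(np.uint8))
E
```

```text
time: 7.28
tcp_pos: [0.4919, -0.2374, 0.285]
tcp_rot: [180.0, -0.0, -163.0]
force: [-0.4, -0.4, -5.2]
gripper_width: 0.192
[-0.40873616 -0.38476255 -5.19753337]
```

View pics/c5.png

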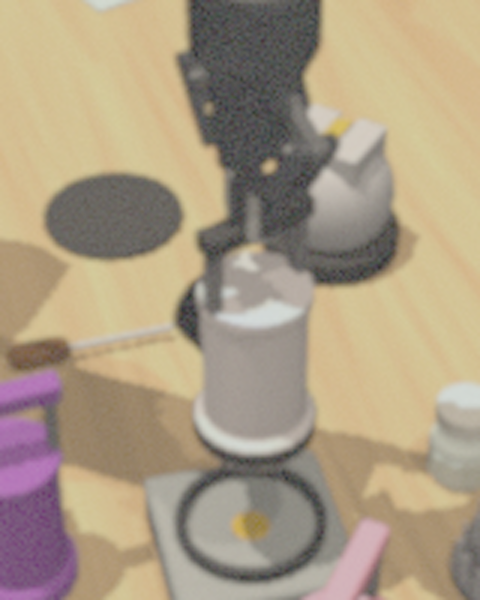

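The lamp is lifted clear and hanging upright (about 5 N), with the collar empty below it. Now I'll carry it to the mat and turn it -136.5°.

```bash
python3 -m crank '[{"dp":[-0.003,0.008,0],"delta_rot":[0,0,0.05]},{"dp":[-0.007,0.02,0],"delta_rot":[0,0,0.12]},{"dp":[-0.012,0.037,0],"delta_rot":[0,0,0.21]},{"dp":[-0.018,0.057,0],"delta_rot":[0,0,0.33]},{"dp":[-0.026,0.079,0],"delta_rot":[0,0,0.46]},{"dp":[-0.033,0.101,0],"delta_rot":[0,0,0.6]},{"dp":[-0.041,0.126,0],"delta_rot":[0,0,0.74]},{"dp":[-0.049,0.15,0],"delta_rot":[0,0,0.88]},{"dp":[-0.056,0.174,0],"delta_rot":[0,0,1.02]},{"dp":[-0.064,0.199,0],"delta_rot":[0,0,1.17]},{"dp":[-0.072,0.223,0],"delta_rot":[0,0,1.31]},{"dp":[-0.08,0.247,0],"delta_rot":[0,0,1.45]},{"dp":[-0.088,0.272,0],"delta_rot":[0,0,1.6]},{"dp":[-0.096,0.296,0],"delta_rot":[0,0,1.74]},{"dp":[-0.103,0.318,0],"delta_rot":[0,0,1.87]},{"dp":[-0.11,0.341,0],"delta_rot":[0,0,2.0]},{"dp":[-0.117,0.361,0],"delta_rot":[0,0,2.12]},{"dp":[-0.123,0.379,0],"delta_rot":[0,0,2.23]},{"dp":[-0.128,0.395,0],"delta_rot":[0,0,2.32]},{"dp":[-0.131,0.4055,0],"delta_rot":[0,0,2.382]}]' && python3 -m crank '[{"dp":[0,0,0],"delta_rot":[0,0,0]},{"dp":[0,0,0],"delta_rot":[0,0,0]},{"dp":[0,0,0],"delta_rot":[0,0,0]},{"dp":[0,0,0],"delta_rot":[0,0,0]}]'
python3 - <<'E'
from h import *
o=[]
for n,(x,y) in(("side",(180,120)),("top",(140,140))):
    im=arm.get_image(n)[:,:,::-1];cv2.imwrite(f"pics/{n}6.png",im)
    a=cv2.resize(im[y:y+133,x:x+133],(400,400),interpolation=cv2.INTER_CUBIC);o.append((255*(a/255.)**.45).astype(np.uint8))
cv2.imwrite("pics/c6.png",np.hstack(o));print(arm.state()["q"])
E
```

```text
time: 9.82
tcp_pos: [0.4981, 0.1894, 0.2847]
tcp_rot: [-179.9, 0.0, 60.5]
force: [-0.9, -0.4, -3.6]
gripper_width: 0.195
time: 10.32
tcp_pos: [0.4986, 0.1883, 0.2853]
tcp_rot: [180.0, 0.0, 60.5]
force: [0.1, -0.5, -4.5]
gripper_width: 0.194
[ 7.69796056e+00  4.10974416e-01  9.20537329e+01 -1.54645269e-03
  8.75350404e+01  3.71632288e+01]
```

View pics/c6.png

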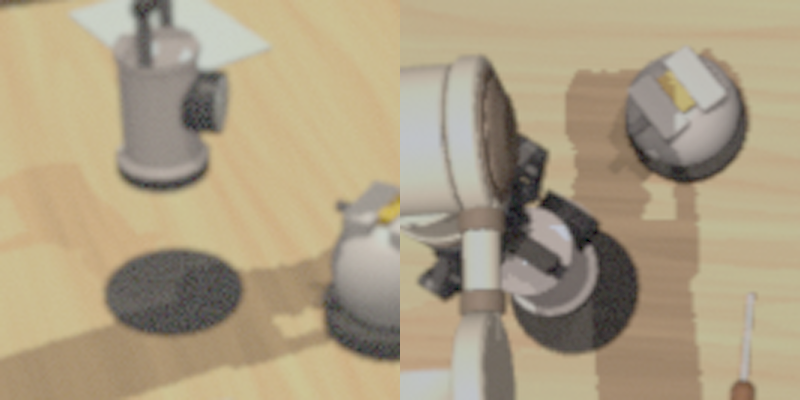

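The lamp hangs over the mat with the barrel towards the vise (top view: barrel near 195,212; vise 233,170). I'll check its position from the base ellipse while descending.

```bash
python3 - <<'E'
from h import *
print(onz("side",(180+163/3.007,120+158/3.007),.142), "lens",onz("side",(180+212/3.007,120+103/3.007),.212))
E
python3 -m crank '[{"dp":[0,0,0.006],"delta_rot":[0,0,0]},{"dp":[0,0,0.018],"delta_rot":[0,0,0]},{"dp":[0,0,0.032],"delta_rot":[0,0,0]},{"dp":[0,0,0.046],"delta_rot":[0,0,0]},{"dp":[0,0,0.06],"delta_rot":[0,0,0]},{"dp":[0,0,0.074],"delta_rot":[0,0,0]},{"dp":[0,0,0.088],"delta_rot":[0,0,0]},{"dp":[0,0,0.1],"delta_rot":[0,0,0]},{"dp":[0,0,0.109],"delta_rot":[0,0,0]},{"dp":[0,0,0.115],"delta_rot":[0,0,0]},{"dp":[0,0,0.118],"delta_rot":[0,0,0]},{"dp":[0,0,0.118],"delta_rot":[0,0,0]},{"dp":[0,0,0.118],"delta_rot":[0,0,0]}]'
python3 - <<'E'
from h import *
o=[]
for n,(x,y) in(("side",(180,130)),("top",(140,140))):
    im=arm.get_image(n)[:,:,::-1];cv2.imwrite(f"pics/{n}7.png",im)
    a=cv2.resize(im[y:y+133,x:x+133],(400,400),interpolation=cv2.INTER_CUBIC);o.append((255*(a/255.)**.45).astype(np.uint8))
cv2.imwrite("pics/c7.png",np.hstack(o))
E
```

```text
[0.49840516 0.19554087 0.142     ] lens [0.53409435 0.15728    0.212     ]
time: 12.05
tcp_pos: [0.4989, 0.1887, 0.1678]
tcp_rot: [180.0, -0.0, 60.5]
force: [-0.5, -0.1, -4.1]
gripper_width: 0.188
```

View pics/c7.png

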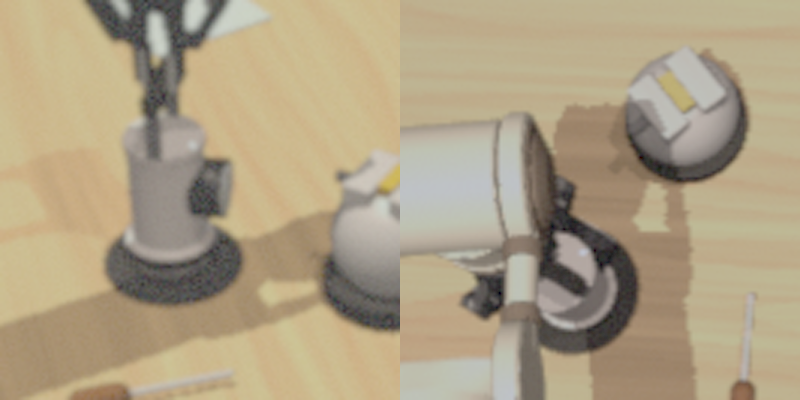

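The base hovers just above the mat and is well centred on it. I'll lower slowly.

```bash
python3 -m crank '[{"dp":[0,0,0.003],"delta_rot":[0,0,0]},{"dp":[0,0,0.006],"delta_rot":[0,0,0]},{"dp":[0,0,0.009],"delta_rot":[0,0,0]},{"dp":[0,0,0.011],"delta_rot":[0,0,0]},{"dp":[0,0,0.012],"delta_rot":[0,0,0]},{"dp":[0,0,0.012],"delta_rot":[0,0,0]}]' && python3 -m crank '[{"dp":[0,0,0.001],"delta_rot":[0,0,0]},{"dp":[0,0,0.002],"delta_rot":[0,0,0]},{"dp":[0,0,0.002],"delta_rot":[0,0,0]}]'
```

```text
time: 12.9
tcp_pos: [0.4985, 0.1886, 0.1553]
tcp_rot: [-180.0, 0.0, 60.5]
force: [0.4, 0.7, -4.1]
gripper_width: 0.192
time: 13.28
tcp_pos: [0.4985, 0.1886, 0.1532]
tcp_rot: [-180.0, 0.0, 60.6]
force: [-0.2, 0.3, -5.2]
gripper_width: 0.189
```

```bash
python3 -m crank '[{"dp":[0,0,0.001],"delta_rot":[0,0,0]},{"dp":[0,0,0.001],"delta_rot":[0,0,0]},{"dp":[0,0,0.001],"delta_rot":[0,0,0]}]'; python3 -m crank '[{"dp":[0,0,0.001],"delta_rot":[0,0,0]},{"dp":[0,0,0.001],"delta_rot":[0,0,0]},{"dp":[0,0,0.001],"delta_rot":[0,0,0]}]'
```

```text
time: 13.65
tcp_pos: [0.4986, 0.1886, 0.1523]
tcp_rot: [180.0, -0.0, 60.5]
force: [0.3, -0.3, -4.8]
gripper_width: 0.192
time: 14.02
tcp_pos: [0.4988, 0.1887, 0.1517]
tcp_rot: [180.0, -0.0, 60.6]
force: [-0.4, 0.7, -2.0]
gripper_width: 0.189
```

Contact is starting: the load has dropped from 5 to 2 N. One more millimetre.

```bash
python3 -m crank '[{"dp":[0,0,0.001],"delta_rot":[0,0,0]},{"dp":[0,0,0.001],"delta_rot":[0,0,0]},{"dp":[0,0,0.001],"delta_rot":[0,0,0]}]'
python3 - <<'E'
from h import *
o=[]
for n,(x,y) in(("side",(180,130)),("top",(140,140))):
    im=arm.get_image(n)[:,:,::-1];cv2.imwrite(f"pics/{n}8.png",im)
    a=cv2.resize(im[y:y+133,x:x+133],(400,400),interpolation=cv2.INTER_CUBIC);o.append((255*(a/255.)**.45).astype(np.uint8))
cv2.imwrite("pics/c8.png",np.hstack(o))
E
```

```text
time: 14.4
tcp_pos: [0.4992, 0.1887, 0.1517]
tcp_rot: [179.9, -0.1, 60.6]
force: [-1.5, 0.0, 5.4]
gripper_width: 0.19
```

View pics/c8.png

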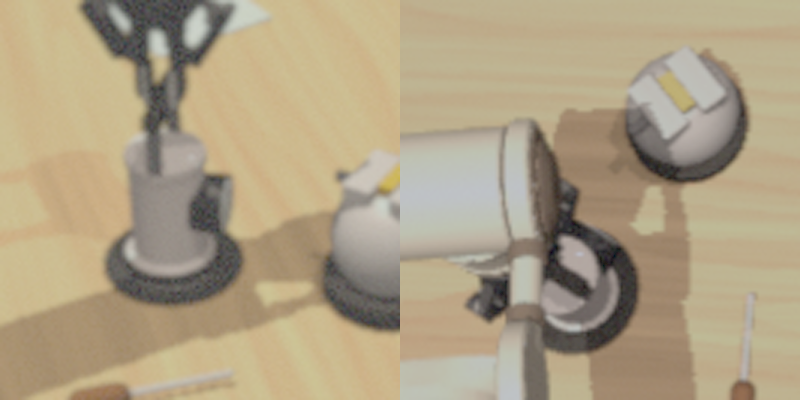

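The lamp is seated on the mat, and the mat now pushes up with about 5 N net. I'll open, wait, then withdraw straight up.

```bash
python3 -m crank '[{"dp":[0,0,0],"delta_rot":[0,0,0]},{"dp":[0,0,0],"delta_rot":[0,0,0]},{"dp":[0,0,0],"delta_rot":[0,0,0]},{"dp":[0,0,0],"delta_rot":[0,0,0]},{"dp":[0,0,0],"delta_rot":[0,0,0]},{"dp":[0,0,0],"delta_rot":[0,0,0]}]' 0.07
python3 -m crank '[{"dp":[0,0,-0.006],"delta_rot":[0,0,0]},{"dp":[0,0,-0.018],"delta_rot":[0,0,0]},{"dp":[0,0,-0.035],"delta_rot":[0,0,0]},{"dp":[0,0,-0.055],"delta_rot":[0,0,0]},{"dp":[0,0,-0.08],"delta_rot":[0,0,0]},{"dp":[0,0,-0.11],"delta_rot":[0,0,0]},{"dp":[0,0,-0.14],"delta_rot":[0,0,0]},{"dp":[0,0,-0.16],"delta_rot":[0,0,0]},{"dp":[0,0,-0.16],"delta_rot":[0,0,0]}]'
python3 -m crank '[{"dp":[-0.03,0.0,0],"delta_rot":[0,0,0]},{"dp":[-0.07,0,0],"delta_rot":[0,0,0]},{"dp":[-0.11,0,0],"delta_rot":[0,0,0]},{"dp":[-0.15,0,0],"delta_rot":[0,0,0]},{"dp":[-0.18,0,0],"delta_rot":[0,0,0]},{"dp":[-0.2,0,0],"delta_rot":[0,0,0]},{"dp":[-0.2,0,0],"delta_rot":[0,0,0]},{"dp":[-0.2,0,0],"delta_rot":[0,0,0]}]'
python3 - <<'E'
from h import *
o=[]
for n,(x,y) in(("side",(180,130)),("top",(140,140))):
    im=arm.get_image(n)[:,:,::-1];cv2.imwrite(f"pics/{n}9.png",im)
    a=cv2.resize(im[y:y+133,x:x+133],(400,400),interpolation=cv2.INTER_CUBIC);o.append((255*(a/255.)**.45).astype(np.uint8))
cv2.imwrite("pics/c9.png",np.hstack(o))
E
```

```text
time: 15.25
tcp_pos: [0.4985, 0.1886, 0.1503]
tcp_rot: [-180.0, 0.0, 60.6]
force: [0.3, 0.6, 0.3]
gripper_width: 0.82
time: 16.38
tcp_pos: [0.4997, 0.1888, 0.3135]
tcp_rot: [179.7, -0.2, 60.6]
force: [0.4, 0.5, -0.3]
gripper_width: 0.819
time: 17.38
tcp_pos: [0.4002, 0.0149, 0.31]
tcp_rot: [-180.0, -0.0, 60.6]
force: [0.4, -0.5, 0.0]
gripper_width: 0.82
```

View pics/c9.png

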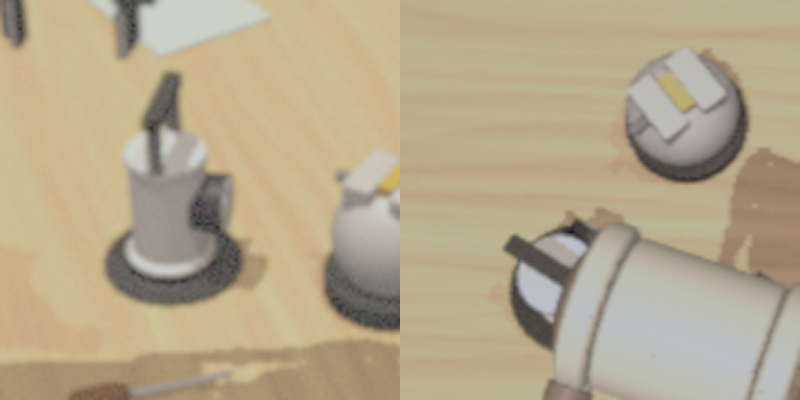

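View pics/side9.png

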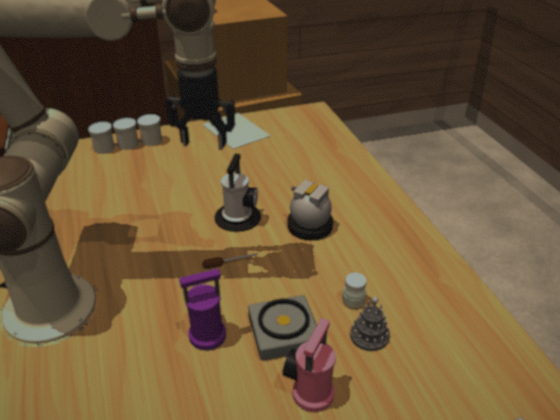

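The lamp stands free on the mat, but the arm hides part of it in the top view. I'll move further off for a final check of position and heading.

```bash
python3 -m crank '[{"dp":[-0.03,0.0,0],"delta_rot":[0,0,0]},{"dp":[-0.07,-0.02,0],"delta_rot":[0,0,0]},{"dp":[-0.11,-0.03,0],"delta_rot":[0,0,0]},{"dp":[-0.15,-0.04,0],"delta_rot":[0,0,0]},{"dp":[-0.18,-0.05,0],"delta_rot":[0,0,0]},{"dp":[-0.2,-0.05,0],"delta_rot":[0,0,0]},{"dp":[-0.2,-0.05,0],"delta_rot":[0,0,0]},{"dp":[-0.2,-0.05,0],"delta_rot":[0,0,0]}]'
python3 - <<'E'
from h import *
o=[]
for n,(x,y) in(("side",(190,130)),("top",(155,150))):
    im=arm.get_image(n)[:,:,::-1];cv2.imwrite(f"pics/{n}10.png",im)
    a=cv2.resize(im[y:y+100,x:x+100],(400,400),interpolation=cv2.INTER_CUBIC);o.append((255*(a/255.)**.45).astype(np.uint8))
cv2.imwrite("pics/c10.png",np.hstack(o))
E
```

```text
time: 18.48
tcp_pos: [0.2588, -0.1346, 0.3103]
tcp_rot: [-180.0, -0.0, 60.6]
force: [-0.1, -0.1, 1.2]
gripper_width: 0.82
```

View pics/c10.png

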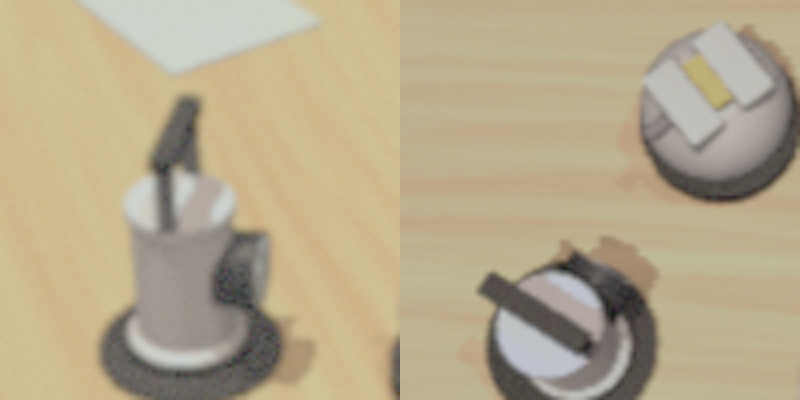

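View pics/top10.png

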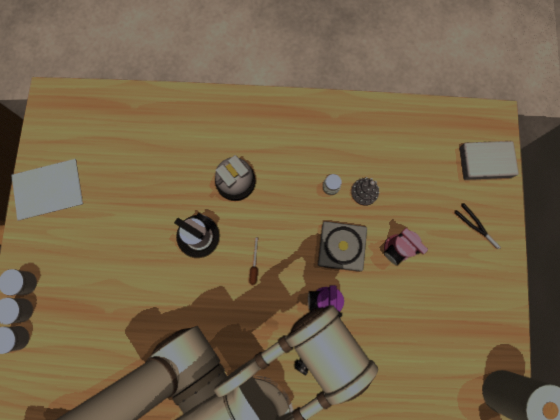

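Run:
```python
from h import *
t=lambda u,v:((u-400)/4+155,v/4+150)
A=onz("top",t(488,284),.186)[:2];B=onz("top",t(588,342),.186)[:2];c=(A+B)/2
cap=onz("top",t(550,323),.130)[:2]
d=B-A
print("bar",A,B,np.linalg.norm(d),"mid",c,"cap",cap)
x=np.array([-d[1],d[0]])/np.linalg.norm(d)
V=np.array([.673,.090]);x*=np.sign(x@(V-c));yy=np.array([-x[1],x[0]])
print("yaw",np.degrees(np.arctan2(x[1],x[0])),"vise in lamp",x@(V-c),yy@(V-c),"mat off",np.linalg.norm(c-[.499,.189]))
sd=lambda u,v:(u/4+190,v/4+130)
print("side cap",onz("side",sd(179,203),.13),"base",onz("side",sd(187,340),.006+.012))
```

```text
bar [0.51315776 0.21525507] [0.4791561  0.14728045] 0.07600435819781867 mid [0.49615693 0.18126776] cap [0.4976647  0.18384017]
yaw -26.574720623442193 vise in lamp 0.19898986077687203 -0.00251215903742428 mat off 0.008238360134246196
side cap [0.49414369 0.17558151 0.13      ] base [0.49401425 0.17706209 0.018     ]
```

The lamp is about 8–10 mm from the mat's centre (limit 25), upright, and its lens line passes about 3 mm from the vise axis (limit 50). The jar, rack and graver haven't moved in the pictures. Handing in.

```bash
python3 -c "
from bench import arm
print(arm.close_job(), arm.state()['time'])"
```

```text
the job is handed in; nothing more can be done
the job is handed in; nothing more can be done
```

I gripped the aluminium lamp by its bar and lifted it about 100 mm out of the dock. I then carried it to the mat while turning it -136.5°, lowered it slowly until it touched, let go and backed away. I handed in at about 18.5 s of the 43 s allowed, and no verdict was reported.

**Last checks:**
- **Position:** the lamp is upright, 8 mm from the mat's centre by the top camera and about 10 mm by the side camera (limit 25 mm).
- **Heading:** the lens points along about -26.6° to -29.5° (picture and tool reading), with the vise 0.199 m in front. By the picture, its line passes about 3 mm from the vise axis (limit 50 mm).
- **Surroundings:** in the last pictures the jar, rack and graver looked unmoved, and the gripper was clear of everything.

**What disagreed:**
- The two cameras differ by about 6 mm on where the lamp and the mat are.
- Before the grasp, the fingertips appeared about 8 mm higher in the picture than the stated tool geometry gave. I lowered the grasp 8 mm to allow for it, and the grip held.

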